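Set the stop screw of a tube fixture to a setting block

TASK

With the driver that stands in the stop screw, turn the screw down until the white setting block beneath it just drags: neither loose nor clamped, sliding under the foot with a light pull of about 5 N. Feel for it by sliding the block about a centimetre to and fro by its knob, never jam the screw hard down on the block, and leave the block lying in its guides under the foot at that drag and the driver standing in the screw. Do not touch the screw with the fingers and leave the ceramic tubes and the can where they stand.

Things in the scene. Friction and masses are not known exactly. Their poses are not given: they have to be found in the camera images.
- fixture: Stop fixture, fixed to the bench: aluminium base plate 270 x 104 x 15 mm, blue bridge with a brass bush. Origin on the bench, straight below the screw axis, z up. The block slides along its x axis on the plate (top 15 mm up) between two low steel guides 10 mm high that stop it moving sideways. Bridge, bush and screw are at x = 0, the block's knob on the -x side; the plate spans x = -170 to +100 mm.
- screw_axis (a point): Centre of the top of the square brass bush (34 x 34 mm), on the screw axis, 104 mm above the bench; the driver's shank passes down through it to the screw. Below the bridge (84 mm long along y, 34 mm along x, top 85 mm up) the screw carries a red foot 13 mm across: a spring plunger of 2.5 N per mm with 9 mm of travel. Its press on the block should end at 1.5 to 7.5 N and never pass 18 N.
- stop_screw: Vertical steel stop screw, head sunk in the bush. Origin on its axis at the floor of its head slot, 80 mm above the bench at the start. Friction 0.04 N m; stays where left. 12 mm per turn: clockwise seen from above lowers it 1.9 mm per rad; at most 5.8 rad down. At the start its foot is 0.5 to 7.5 mm above the block: the foot's length differs each time and is not seen in this pose, so feel for it.
- driver: Loose stubby screwdriver, 94 mm tall, 100 g, standing upright in the screw's slot. Origin on its axis at the lower edge of its blade, on the slot's floor. Blade 16 x 4 mm in a slot 5 mm wide and 12 mm deep (0.08 rad of play each way); shank 17 mm thick, held upright by the bush with 1.5 mm of play. When free it sinks with the screw by its own weight; when held, move it down as the screw sinks.
- driver_handle (a point): Centre of the driver's round orange handle (28 mm in diameter, 48 mm tall), on its axis, 70 mm above the blade's lower edge. The handle's underside is 22 mm above the bush at the start.
- block: Loose white ceramic setting block, 170 x 24 x 20 mm, 0.2 kg, lying along the fixture's x axis. Origin at the centre of its underside. Friction on foot and plate is 0.6 each (within a fifth): the pull that slides it is 1.2 N when loose plus 1.2 N per newton of press. Judge it from the force while it slides: once stopped, readings fall by some 2 N or more. Feel it both ways.
- block_knob (a point): On the axis of the block's blue upright knob, 22 mm above the block's top face, half-way up the knob. Knob 16 mm in diameter, 40 mm tall, on the block's centre line, 72 mm from its centre towards the fixture's -x; about 103 mm from the screw axis at the start. Pull or push the block by it along the fixture's x axis.
- tube0: Bystander: white ceramic tube, 34 mm in diameter, 100 mm tall, upright. Origin at the centre of its foot.
- tube1: Bystander: second such tube.
- tube2: Bystander: third such tube.
- can: Bystander: yellow can, 52 mm in diameter, 170 mm tall, upright. Origin at the centre of its foot.
There are look-alikes about, which are no part of the job. What is meant by the block is not orange or pink, and is the larger of those in its own colour.

How it is judged:
On the way:
1. the block is slid under the foot (faster than 3 mm/s, for 0.1 s) while the foot presses on it with 1.5 to 7.5 N (contact force between stop_screw and block between 1.5 and 7.5 N and linear speed of block above 0.003 m/s), for 0.1 s.
At the end, for the whole second after the job is handed in: The block lies flat in its guides under the foot (within 3 mm in height and 0.15 rad in line), the foot presses on it with 1.5 to 7.5 N, block and screw are at rest, and the driver stands in the screw's slot (within 6 mm, tilted less than 0.2 rad) (contact force between stop_screw and block between 1.5 and 7.5 N and z of block in the frame of fixture between 0.012 and 0.018 m and angle between the x axis of block and the x axis of fixture, either way round below 0.15 rad and linear speed of block below 0.01 m/s and angular speed of stop_screw below 0.1 rad/s and distance between driver and stop_screw below 0.006 m and angle between driver's own z axis and vertical below 0.2 rad); the robot touches nothing.
It fails at once if the screw's foot is jammed on the block with more than 18 N (contact force between stop_screw and block above 18 N).
It fails at once if the fingers touch the screw itself (contact force between the fingers and stop_screw above 1 N).
It fails at once if a tube or the can is moved more than 20 mm or tipped (distance of any of tube0, tube1, tube2, can from where it was at the start of the episode above 0.02 m or angle between any of tube0, tube1, tube2, can's own z axis and vertical above 0.3 rad).
It also fails if it takes over 72 s, if anything falls off the work surface, if the arm or the gripper's body presses on something with over 40 N, if the wrist force passes 120 N, or if a joint passes its speed limit or range.

ROBOT

A 7-joint arm with a two-finger parallel gripper is mounted at the origin on the work surface. World frame = base frame: x ahead of the robot, y to its left, z up, the work surface at z = 0. Lengths are in m, angles in rad, forces in N, time in s.
With the tool pointing down it reaches from about 0.35 to 0.9 m from the base axis. Payload 19.9 kg.
Tool frame: the origin (TCP) lies between the finger pads; the fingertips stand 25 mm ahead of it and the grasp point (between the pads) lies 6 mm ahead of it; z points along the fingers, y is the direction in which the jaws open and shut (so a half turn about z gives the same grasp; the last joint's range is limited). The gripper opens to 85 mm and grips with 20 to 120 N. Pads are 22 mm wide; open, the fingers measure 114 mm over their backs; the gripper's body (76 mm by 85 mm) begins 54 mm behind the grasp point. The pads swing forward as they close: fully open they stand 13 mm farther back than shut.
Start: joints at [1.145, 0.417, -0.01, 1.614, 0.005, 1.111, -0.053], TCP at [0.235, -0.579, 0.256] pointing down, gripper open.
Joint ranges: [-2.81, 2.81], [-0.39, 2.02], [-1.27, 1.25], [0.06, 2.57], [-1.19, 4.33], [0.19, 2], [-2.82, 2.82]. Speed limits (rad/s): [1.89, 1.89, 2.39, 2.39, 3.01, 3.01, 3.01].

INTERFACE

Orientations are given as a rotation vector (axis times angle).
In Python, from workcell import bot, cams gives the robot as it stands. The module is installed in compiled form; this text tells all that it offers.
- The arm moves only by the tool servo_tool, never from a script. Its arguments are lists of equal length, an entry for each row: "dp": the shift along the tool's x, y, z in m, a list of three; "yaw": the turn about the tool's z in rad; "gripper": the opening, from 0 (shut) to 1 (fully open). In form: {"dp": [[dx, dy, dz], ...], "yaw": [yaw, ...], "gripper": [gripper, ...]}. A call has 1 to 20 rows; each row is the pose to reach, as a shift and turn from the pose commanded when the call began, along the tool's axes at that moment; what a row does not reach only later rows make up. A row lasts 1/8 s, in which the tool goes at most 62.5 mm and 10.7 degrees, less where a joint would pass 70% of its speed; a pose out of reach is approached as far as the arm can. A call with a gripper value outside its range is refused whole. The fingers move at their own pace and stop on an object; "force" is the grip in N (left out, the last holds). Time passes only in rows, so rows that repeat a pose let the fingers close. It gives the time, the measured TCP pose, the force and the opening at its end, in the units of the state.
- bot.read_state(): the state, without advancing time (a new reading comes with each control period).
- cams.camera(name): name is "side" or "top"; returns a dict with "img" (480x640x3 uint8, red, green, blue), "K" (3x3 intrinsics, pixels), "cam_to_world" (4x4, takes a point from camera to world coordinates). Camera axes: x right, y down, z forward; pixel columns grow to the right and rows downward; lengths in m; the calibration is good to about 2 mm. A picture is of the moment at which its call begins. There is no depth.
- bot.close_job(): hands the job in, once; it reports no verdict.
The state is a dict: "t": time; "joint_pos": joint angles; "dq": joint speeds; "tau": joint torques, N m; "position": TCP position; "tool_rot": TCP orientation; "wrist_force": force on the tool from outside, world axes, zero at the start; "moment": the same for the moment, N m; "gripper_width": opening from 0.0 (shut) to 1.0 (fully open).
Only numpy, scipy, OpenCV 4.12 (cv2) and the standard library are available. Lean on these libraries where they do the work, as an engineer would, in place of code of your own. Each camera call takes 0.05 s, during which the arm holds its last target. There are 200 camera calls.

## Working session

There is one attempt and no reset: what is moved stays moved. The work goes in short steps, Python scripts to look and compute and a tool call to move; the robot and the scene stay as the last step left them, time stands still between calls to the robot, and variables do not carry over. Pictures are saved under pics/ and viewed, about 8 in all and at most 12, crops included, and the job is handed in when it is done.

Besides the shell and the picture viewer there is one more tool, called after "Request:" in YAML: its name, and indented under it one key for each argument. servo_tool: Moves the arm, as the interface text tells. Its arguments: {"type":"object","properties":{"dp":{"type":"array","items":{"type":"array","items":{"type":"number"}}},"yaw":{"type":"array","items":{"type":"number"}},"gripper":{"type":"array","items":{"type":"number"}},"force":{"type":"number"}},"required":["dp","yaw","gripper"]}

```bash
mkdir -p pics; python3 - <<'E'
from workcell import bot,cams
import cv2,numpy as np
for n in("top","side"):
    c=cams.camera(n); cv2.imwrite(f"pics/{n}0.png",c["img"][:,:,::-1]); np.savez(f"{n}0.npz",**c)
    print(n,c["K"].tolist(),c["cam_to_world"].round(4).tolist())
print({k:np.round(v,3).tolist() for k,v in bot.read_state().items()})
E
```

```text
top [[622.9254024171425, 0.0, 322.5253078154689], [0.0, 622.9254024171425, 238.40924602703637], [0.0, 0.0, 1.0]] [[0.0209, -0.9971, 0.073, 0.4551], [-0.9998, -0.0206, 0.0057, 0.0077], [-0.0042, -0.0731, -0.9973, 1.5773], [0.0, 0.0, 0.0, 1.0]]
side [[475.03138649193494, 0.0, 324.15547338303224], [0.0, 475.03138649193494, 241.33483721924114], [0.0, 0.0, 1.0]] [[0.9862, -0.1085, 0.1248, 0.4431], [-0.1651, -0.5975, 0.7847, -0.7194], [-0.0106, -0.7945, -0.6072, 0.6595], [0.0, 0.0, 0.0, 1.0]]
{'t': 0.1, 'joint_pos': [1.144, 0.418, -0.01, 1.614, 0.005, 1.111, -0.053], 'dq': [-0.001, -0.003, -0.0, -0.002, -0.001, -0.001, -0.001], 'tau': [0.001, -86.582, 0.68, -43.564, 0.019, 0.005, 0.0], 'position': [0.235, -0.579, 0.256], 'tool_rot': [-3.083, -0.601, 0.0], 'wrist_force': [0.526, -0.718, 0.14], 'moment': [-0.021, 0.023, 0.003], 'gripper_width': 0.999}
```

View pics/top0.png

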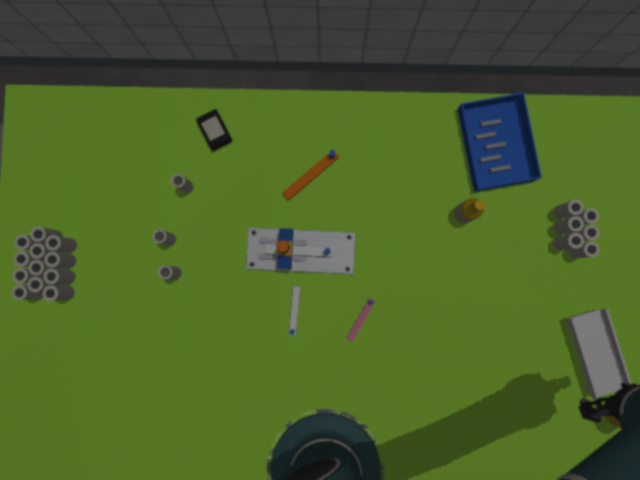

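View pics/side0.png

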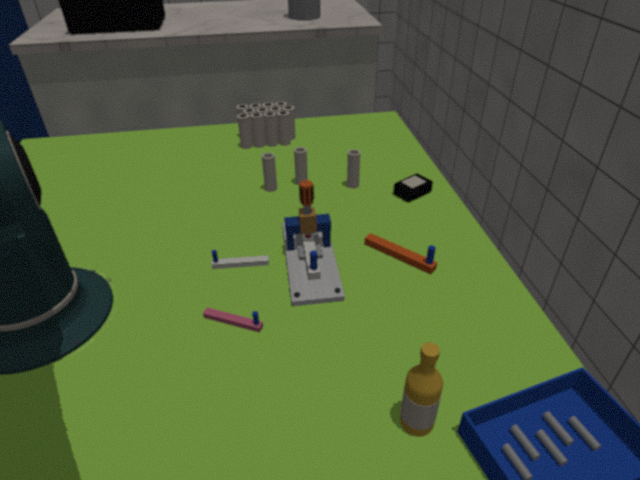

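The top view shows the fixture at about (285,250), with its knob at (327,252). The free tubes stand at (163–182,182–272). The smaller white, orange and pink look-alikes lie beside the fixture. I'll enlarge both views for exact pixels.

```bash
python3 - <<'E'
import cv2,numpy as np
a=cv2.imread("pics/top0.png")[215:290,235:365]; b=cv2.imread("pics/side0.png")[170:310,270:360]
g=lambda im,f: np.clip(cv2.resize(im,None,fx=f,fy=f,interpolation=cv2.INTER_CUBIC).astype(float)*1.5,0,255).astype(np.uint8)
A=g(a,4);B=g(b,3.0)
o=np.zeros((max(len(A),len(B)),A.shape[1]+B.shape[1],3),np.uint8);o[:len(A),:A.shape[1]]=A;o[:len(B),A.shape[1]:]=B
cv2.imwrite("pics/crop0.png",o);print(o.shape)
E
```

```text
(420, 790, 3)
```

View pics/crop0.png

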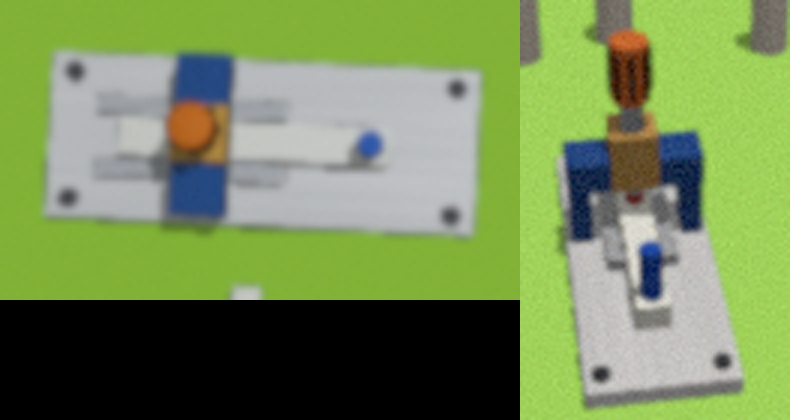

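```bash
cat >h.py <<'E'
import numpy as np
def ray(n,u,v,z):
    c=np.load(f"{n}0.npz");d=c["cam_to_world"][:3,:3]@np.linalg.inv(c["K"])@[u,v,1];o=c["cam_to_world"][:3,3]
    return (o+d*(z-o[2])/d[2])
E
python3 - <<'E'
from h import *
T=lambda x,y,z:ray("top",(x+.5)/4-.5+235,(y+.5)/4-.5+215,z)
S=lambda x,y,z:ray("side",(x-520+.5)/3-.5+270,(y+.5)/3-.5+170,z)
c=np.array([T(*p,.015) for p in[(55,50),(480,70),(472,236),(44,216)]]);print(c.round(4),np.linalg.norm(c-np.roll(c,1,0),axis=1))
m=c.mean(0); d=(c[0]+c[3]-c[1]-c[2]);d/=np.linalg.norm(d);print("ang",np.arctan2(d[1],d[0]),"axis from plate",m+d*.035)
h=np.array([T(*p,.015) for p in[(75,71),(457,89),(450,216),(67,197)]]);m=h.mean(0); e=(h[0]+h[3]-h[1]-h[2]);e/=np.linalg.norm(e);print("holes",np.arctan2(e[1],e[0]),m+e*.035)
print("handle top",T(190,126,.174),S(628,40,.174)); k=T(370,145,.077);print("knob",k,S(650,249,.077))
print("bush", np.mean([T(*p,.104) for p in[(173,162),(227,164)]],0), "bush side", S(633,118,.104))
print("knob dir",np.arctan2(*(m+e*.035-k)[[1,0]]))
for n,u,v in(("t0",178,178),("t1",160,235),("t2",165,270)):print(n,ray("top",u,v,.1))
print("can",ray("top",472,207,.1))
E
```

```text
[[ 0.5941  0.2041  0.015 ]
 [ 0.587  -0.0637  0.015 ]
 [ 0.4826 -0.0605  0.015 ]
 [ 0.4895  0.2079  0.015 ]] [0.10463138 0.26787623 0.10440205 0.2684557 ]
ang 1.5446112720355274 axis from plate [0.53921026 0.10691843 0.015     ]
holes 1.5431468179488919 [0.53904432 0.10721274 0.015     ]
handle top [0.53846371 0.10660129 0.174     ] [0.53825825 0.10490216 0.174     ]
knob [0.53500129 0.00462506 0.077     ] [0.53534275 0.00129312 0.077     ]
bush [0.52081485 0.10505206 0.104     ] bush side [0.54091052 0.11603252 0.104     ]
knob dir 1.5314061948469158
t0 [0.70124468 0.36564968 0.1       ]
t1 [0.56337253 0.40335185 0.1       ]
t2 [0.48040641 0.38814989 0.1       ]
can [ 0.6456499  -0.33853076  0.1       ]
```

Axis at (0.539, 0.1065), fixture x axis at angle 1.545 rad, knob at about (0.536, 0.0035). Moving over the handle.

Request:
servo_tool:
  dp:
    - [0.04,-0.039,0]
    - [0.08,-0.078,0]
    - [0.12,-0.117,0]
    - [0.16,-0.156,0]
    - [0.2,-0.195,0]
    - [0.24,-0.234,0]
    - [0.28,-0.273,0]
    - [0.32,-0.312,0]
    - [0.36,-0.35,0]
    - [0.4,-0.388,0]
    - [0.44,-0.426,0]
    - [0.48,-0.464,0]
    - [0.515,-0.498,0]
    - [0.539,-0.521,0]
    - [0.539,-0.521,0]
  yaw: [0,0,0,0,0,0,0,0,0,0,0,0,0,0,0]
  gripper: [1,1,1,1,1,1,1,1,1,1,1,1,1,1,1]
  force: 40

```text
t: 1.98
position: [0.5387, 0.1085, 0.2558]
tool_rot: [-3.081, -0.606, 0.001]
wrist_force: [0.3, -0.3, 0.3]
gripper_width: 0.999
```

```bash
cat >st.py <<'E'
from workcell import bot
import numpy as np
from scipy.spatial.transform import Rotation as R
s=bot.read_state();M=R.from_rotvec(s["tool_rot"]).as_matrix()
print({k:np.round(v,4).tolist() for k,v in s.items() if k not in("tau","dq")});print(M.round(3).tolist(),"y ang",np.arctan2(M[1,1],M[0,1]))
def to(p): return (M.T@(np.array(p)-s["position"])).round(4)
print("axis",to([.539,.1065,.156]),"knob",to([.536,.0035,.066]))
E
python3 st.py
```

```text
{'t': 1.975, 'joint_pos': [0.16, 0.322, -0.5038, 1.7901, 0.1731, 1.074, -1.5876], 'position': [0.5387, 0.1085, 0.2558], 'tool_rot': [-3.0813, -0.6058, 0.0009], 'wrist_force': [0.295, -0.3064, 0.2536], 'moment': [-0.0171, 0.038, -0.0121], 'gripper_width': 0.9989}
[[0.926, 0.379, -0.001], [0.379, -0.926, 0.001], [-0.0, -0.001, -1.0]] y ang -1.1825569547120638
axis [-0.0005  0.0021  0.0998] knob [-0.0422  0.0964  0.1897]
```

Request:
servo_tool:
  dp:
    - [0,0.002,0.005]
    - [0,0.002,0.012]
    - [0,0.002,0.02]
    - [0,0.002,0.028]
    - [0,0.002,0.036]
    - [0,0.002,0.044]
    - [0,0.002,0.052]
    - [0,0.002,0.06]
    - [0,0.002,0.068]
    - [0,0.002,0.076]
    - [0,0.002,0.084]
    - [0,0.002,0.092]
    - [0,0.002,0.1]
    - [0,0.002,0.1]
  yaw: [-0.185,-0.37,-0.555,-0.74,-0.925,-1.11,-1.295,-1.48,-1.665,-1.85,-2.035,-2.22,-2.4,-2.4]
  gripper: [1,1,1,1,1,1,1,1,1,1,1,1,1,1]

```text
t: 3.72
position: [0.5389, 0.1032, 0.1556]
tool_rot: [-0.56, -3.09, 0.0]
wrist_force: [0.1, -0.2, -0.8]
gripper_width: 1.0
```

```bash
python3 st.py; python3 - <<'E'
from workcell import cams
import cv2,numpy as np
o=[]
for n,(a,b,c,d) in(("top",(200,300,235,365)),("side",(130,280,240,380))):
    im=cams.camera(n)["img"][a:b,c:d,::-1]; o.append(np.clip(cv2.resize(im,(390,400),interpolation=3).astype(float)*1.5,0,255))
cv2.imwrite("pics/g1.png",np.hstack(o))
E
```

```text
{'t': 3.725, 'joint_pos': [0.4672, 0.58, -0.9279, 1.8704, 0.5569, 0.9768, 0.503], 'position': [0.5389, 0.1032, 0.1556], 'tool_rot': [-0.5598, -3.0896, 0.0004], 'wrist_force': [0.1238, -0.1984, -0.8047], 'moment': [-0.0463, 0.0084, -0.0525], 'gripper_width': 1.0004}
[[-0.936, 0.351, -0.002], [0.351, 0.936, 0.0], [0.002, -0.001, -1.0]] y ang 1.2123013894628651
axis [ 0.0011  0.0031 -0.0004] knob [-0.0324 -0.0943  0.0896][ WARN:0@2.292] global loadsave.cpp:1063 imwrite_ Unsupported depth image for selected encoder is fallbacked to CV_8U.
```

View pics/g1.png

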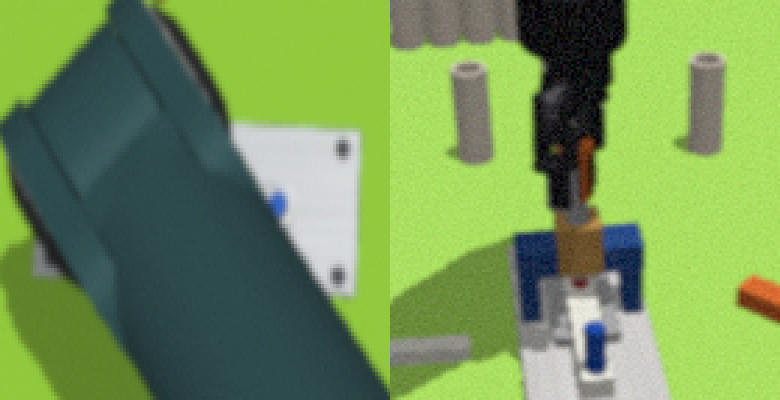

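Request:
servo_tool:
  dp:
    - [0,0,0]
    - [0,0,0]
  yaw: [0,0]
  gripper: [1,1]

```text
t: 4.08
position: [0.5394, 0.1041, 0.1566]
tool_rot: [0.559, 3.091, -0.0]
wrist_force: [-0.4, 0.5, 0.2]
gripper_width: 0.999
```

Request:
servo_tool:
  dp:
    - [0.001,0.002,0]
    - [0.001,0.002,0]
    - [0.001,0.002,0]
    - [0.001,0.002,0]
    - [0.001,0.002,0]
    - [0.001,0.002,0]
    - [0.001,0.002,0]
    - [0.001,0.002,0]
  yaw: [0,0,0,0,0,0,0,0]
  gripper: [1,0.5,0.3,0.3,0.2,0.2,0.2,0.2]
  force: 40

```text
t: 5.08
position: [0.5391, 0.1064, 0.1563]
tool_rot: [-0.558, -3.092, -0.0]
wrist_force: [0.4, 0.6, -0.2]
gripper_width: 0.316
```

```bash
python3 st.py
```

```text
{'t': 5.075, 'joint_pos': [0.4616, 0.5795, -0.9282, 1.869, 0.5572, 0.9769, 0.4991], 'position': [0.5391, 0.1064, 0.1563], 'tool_rot': [-0.5576, -3.0917, -0.0002], 'wrist_force': [0.4118, 0.5693, -0.1931], 'moment': [0.1983, -0.0913, 0.0046], 'gripper_width': 0.3164}
[[-0.937, 0.349, -0.0], [0.349, 0.937, 0.0], [0.0, 0.0, -1.0]] y ang 1.2139534949516304
axis [0.0002 0.0001 0.0003] knob [-0.033  -0.0975  0.0903]
```

Request:
servo_tool:
  dp:
    - [0,0,0.0003]
    - [0,0,0.0006]
    - [0,0,0.0009]
    - [0,0,0.0012]
    - [0,0,0.0015]
    - [0,0,0.0018]
    - [0,0,0.0021]
    - [0,0,0.0024]
  yaw: [0.175,0.35,0.525,0.7,0.875,1.05,1.225,1.4]
  gripper: [0.2,0.2,0.2,0.2,0.2,0.2,0.2,0.2]

```text
t: 6.08
position: [0.5378, 0.1067, 0.1536]
tool_rot: [-2.422, -1.998, 0.003]
wrist_force: [-8.8, 2.7, 4.0]
gripper_width: 0.315
```

```bash
python3 st.py
```

```text
{'t': 6.075, 'joint_pos': [0.2334, 0.4755, -0.6094, 1.8786, 0.3413, 0.8954, -0.7324], 'position': [0.5378, 0.1067, 0.1536], 'tool_rot': [-2.422, -1.9983, 0.0034], 'wrist_force': [-8.7998, 2.6909, 4.0478], 'moment': [0.747, 2.3547, 0.0443], 'gripper_width': 0.3147}
[[0.19, 0.982, -0.003], [0.982, -0.19, -0.0], [-0.001, -0.003, -1.0]] y ang -0.19112579910711436
axis [-0.      0.0012 -0.0024] knob [-0.1017  0.0181  0.0876]
```

Request:
servo_tool:
  dp:
    - [0,-0.0005,0.0003]
    - [0,-0.001,0.0006]
    - [0,-0.001,0.0009]
    - [0,-0.001,0.0012]
    - [0,-0.001,0.0015]
    - [0,-0.001,0.0018]
    - [0,-0.001,0.0021]
    - [0,-0.001,0.0024]
    - [0,-0.001,0.0024]
  yaw: [0.175,0.35,0.525,0.7,0.875,1.05,1.225,1.4,1.4]
  gripper: [0.2,0.2,0.2,0.2,0.2,0.2,0.2,0.2,0.2]

```text
t: 7.2
position: [0.5375, 0.1079, 0.1513]
tool_rot: [-3.14, 0.026, 0.002]
wrist_force: [-3.5, 6.9, 0.6]
gripper_width: 0.314
```

```bash
python3 st.py
```

```text
{'t': 7.2, 'joint_pos': [-0.0094, 0.4256, -0.3017, 1.8897, 0.1622, 0.8507, -1.9806], 'position': [0.5375, 0.1079, 0.1513], 'tool_rot': [-3.1404, 0.0262, 0.0016], 'wrist_force': [-3.4809, 6.8981, 0.6357], 'moment': [1.6844, 0.7776, 0.0084], 'gripper_width': 0.3145}
[[1.0, -0.017, -0.001], [-0.017, -1.0, 0.001], [-0.001, -0.001, -1.0]] y ang -1.5874541673536728
axis [ 0.0015  0.0014 -0.0047] knob [0.0003 0.1045 0.0852]
```

Request:
servo_tool:
  dp:
    - [0,0,0]
    - [0,0,0]
    - [0,0,0]
    - [0,0,-0.025]
    - [0,0,-0.05]
    - [0,0.04,-0.055]
    - [0,0.09,-0.04]
    - [0,0.1045,0.01]
    - [0,0.1045,0.055]
    - [0,0.1045,0.085]
    - [0,0.1045,0.085]
    - [0,0.1045,0.085]
  yaw: [0,0,0,0,0,0,0,0,0,0,0,0]
  gripper: [0.6,0.6,0.6,0.6,0.6,0.6,0.6,0.6,0.6,0.6,0.6,0.6]

```text
t: 8.7
position: [0.5372, 0.0021, 0.0676]
tool_rot: [-3.141, 0.024, -0.002]
wrist_force: [-0.4, -0.4, 1.0]
gripper_width: 0.599
```

```bash
python3 st.py; python3 - <<'E'
from workcell import cams
import cv2,numpy as np
o=[]
for n,(a,b,c,d) in(("top",(200,300,235,365)),("side",(150,300,250,390))):
    im=cams.camera(n)["img"][a:b,c:d,::-1]; o.append(np.clip(cv2.resize(im,(390,400),interpolation=3).astype(float)*1.5,0,255).astype(np.uint8))
cv2.imwrite("pics/g2.png",np.hstack(o))
E
```

```text
{'t': 8.7, 'joint_pos': [0.1281, 0.5344, -0.2342, 1.9593, 0.1921, 0.6678, -1.8118], 'position': [0.5372, 0.0021, 0.0676], 'tool_rot': [-3.1414, 0.0238, -0.0018], 'wrist_force': [-0.4453, -0.3935, 0.9713], 'moment': [0.0283, 0.0526, -0.0186], 'gripper_width': 0.5995}
[[1.0, -0.015, 0.001], [-0.015, -1.0, 0.0], [0.001, -0.0, -1.0]] y ang -1.5859753062186155
axis [ 0.0003 -0.1045 -0.0883] knob [-0.0012 -0.0014  0.0016]
```

View pics/g2.png

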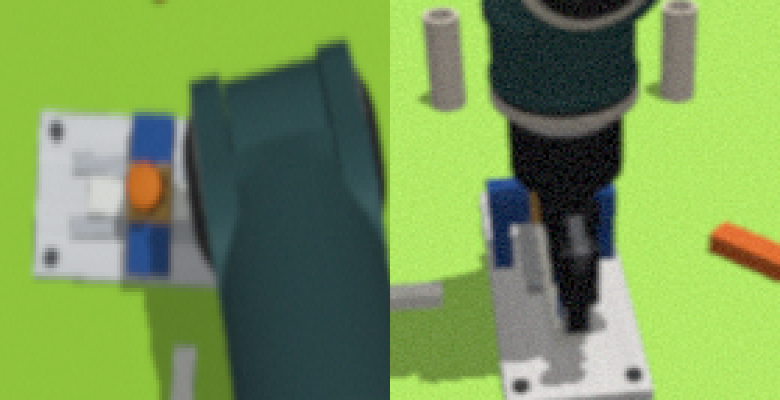

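The driver (145,187 in the crop) still stands upright, and the fingers are astride the knob (side crop 575,300). Closing on the knob.

Request:
servo_tool:
  dp:
    - [-0.001,-0.001,0.001]
    - [-0.001,-0.001,0.001]
    - [-0.001,-0.001,0.001]
    - [-0.001,-0.001,0.001]
    - [-0.001,-0.001,0.001]
    - [-0.001,-0.001,0.001]
  yaw: [0,0,0,0,0,0]
  gripper: [0.3,0.1,0.1,0.1,0.1,0.1]
  force: 40

```text
t: 9.55
position: [0.5359, 0.0036, 0.0662]
tool_rot: [-3.141, 0.023, -0.001]
wrist_force: [-3.1, 3.0, 9.3]
gripper_width: 0.173
```

Request:
servo_tool:
  dp:
    - [0,0.0015,0]
    - [0,0.003,0]
    - [0,0.0045,0]
    - [0,0.006,0]
  yaw: [0,0,0,0]
  gripper: [0.1,0.1,0.1,0.1]

```text
t: 10.05
position: [0.5361, -0.0014, 0.0662]
tool_rot: [-3.14, 0.021, -0.002]
wrist_force: [0.0, 8.6, 5.2]
gripper_width: 0.176
```

Request:
servo_tool:
  dp:
    - [0,0.0015,0]
    - [0,0.003,0]
  yaw: [0,0]
  gripper: [0.1,0.1]

```text
t: 10.3
position: [0.5361, -0.0044, 0.0662]
tool_rot: [-3.14, 0.021, -0.002]
wrist_force: [0.2, 8.9, 5.9]
gripper_width: 0.173
```

Request:
servo_tool:
  dp:
    - [0,-0.0015,0]
    - [0,-0.003,0]
    - [0,-0.0045,0]
    - [0,-0.006,0]
  yaw: [0,0,0,0]
  gripper: [0.1,0.1,0.1,0.1]

```text
t: 10.8
position: [0.5361, -0.0017, 0.0662]
tool_rot: [3.14, -0.026, 0.002]
wrist_force: [-0.1, -10.3, 7.7]
gripper_width: 0.175
```

Request:
servo_tool:
  dp:
    - [0,-0.0015,0]
    - [0,-0.003,0]
  yaw: [0,0]
  gripper: [0.1,0.1]

```text
t: 11.05
position: [0.5361, 0.0013, 0.0662]
tool_rot: [3.14, -0.026, 0.002]
wrist_force: [-0.8, -10.3, 8.3]
gripper_width: 0.175
```

Request:
servo_tool:
  dp:
    - [0,0,-0.0005]
    - [0,0.0005,-0.0005]
    - [0,0.002,-0.0005]
    - [0,0.0035,-0.0005]
    - [0,0.005,-0.0005]
  yaw: [0,0,0,0,0]
  gripper: [0.1,0.1,0.1,0.1,0.1]

```text
t: 11.68
position: [0.5358, -0.0006, 0.0662]
tool_rot: [-3.14, 0.022, -0.001]
wrist_force: [0.7, 6.9, 3.3]
gripper_width: 0.174
```

Request:
servo_tool:
  dp:
    - [0,-0.0005,0]
    - [0,-0.002,0]
    - [0,-0.0035,0]
    - [0,-0.005,0]
  yaw: [0,0,0,0]
  gripper: [0.1,0.1,0.1,0.1]

```text
t: 12.18
position: [0.5357, 0.0014, 0.0662]
tool_rot: [3.14, -0.026, 0.0]
wrist_force: [-0.2, -9.1, 6.9]
gripper_width: 0.177
```

Request:
servo_tool:
  dp:
    - [0,0,-0.0015]
    - [0,0.0005,-0.0015]
    - [0,0.002,-0.0015]
    - [0,0.0035,-0.0015]
    - [0,0.005,-0.0015]
    - [0,0.0065,-0.0015]
  yaw: [0,0,0,0,0,0]
  gripper: [0.1,0.1,0.1,0.1,0.1,0.1]

```text
t: 12.92
position: [0.5354, -0.0034, 0.0674]
tool_rot: [-3.141, 0.023, 0.0]
wrist_force: [-0.1, 3.6, -4.5]
gripper_width: 0.174
```

Request:
servo_tool:
  dp:
    - [0,-0.0005,0]
    - [0,-0.002,0]
    - [0,-0.0035,0]
    - [0,-0.005,0]
    - [0,-0.0065,0]
  yaw: [0,0,0,0,0]
  gripper: [0.1,0.1,0.1,0.1,0.1]

```text
t: 13.55
position: [0.5356, 0.003, 0.0675]
tool_rot: [3.141, -0.024, -0.0]
wrist_force: [0.4, -4.0, -3.5]
gripper_width: 0.18
```

Request:
servo_tool:
  dp:
    - [0,0,0.0008]
    - [0,0.0005,0.0008]
    - [0,0.002,0.0008]
    - [0,0.0035,0.0008]
    - [0,0.005,0.0008]
    - [0,0.0065,0.0008]
  yaw: [0,0,0,0,0,0]
  gripper: [0.1,0.1,0.1,0.1,0.1,0.1]

```text
t: 14.3
position: [0.5355, -0.0034, 0.0667]
tool_rot: [-3.141, 0.024, 0.0]
wrist_force: [0.3, 3.3, -3.1]
gripper_width: 0.176
```

Request:
servo_tool:
  dp:
    - [0,-0.0005,0]
    - [0,-0.002,0]
    - [0,-0.0035,0]
    - [0,-0.005,0]
    - [0,-0.0065,0]
  yaw: [0,0,0,0,0]
  gripper: [0.1,0.1,0.1,0.1,0.1]

```text
t: 14.92
position: [0.5356, 0.0031, 0.0667]
tool_rot: [3.141, -0.024, -0.0]
wrist_force: [-0.3, -4.1, -0.6]
gripper_width: 0.174
```

Request:
servo_tool:
  dp:
    - [0,0,0.0007]
    - [0,0.0005,0.0007]
    - [0,0.002,0.0007]
    - [0,0.0035,0.0007]
    - [0,0.005,0.0007]
    - [0,0.0065,0.0007]
  yaw: [0,0,0,0,0,0]
  gripper: [0.1,0.1,0.1,0.1,0.1,0.1]

```text
t: 15.68
position: [0.5358, -0.002, 0.0662]
tool_rot: [-3.14, 0.022, -0.001]
wrist_force: [0.2, 7.2, 3.7]
gripper_width: 0.174
```

Request:
servo_tool:
  dp:
    - [0,-0.0005,0]
    - [0,-0.002,0]
    - [0,-0.0035,0]
    - [0,-0.005,0]
    - [0,-0.0065,0]
  yaw: [0,0,0,0,0]
  gripper: [0.1,0.1,0.1,0.1,0.1]

```text
t: 16.3
position: [0.5358, 0.0015, 0.0662]
tool_rot: [3.14, -0.026, 0.0]
wrist_force: [-0.3, -8.9, 6.4]
gripper_width: 0.172
```

Both-way drags with the vertical load taken out suggest a press of about 3 N. I'll check this with the fingers slightly open, pushing only, so the grip adds no vertical load.

Request:
servo_tool:
  dp:
    - [0,0,0]
    - [0,0,0]
    - [0,0.002,-0.001]
    - [0,0.004,-0.001]
    - [0,0.0055,-0.001]
    - [0,0.007,-0.001]
    - [0,0.0085,-0.001]
    - [0,0.01,-0.001]
  yaw: [0,0,0,0,0,0,0,0]
  gripper: [0.26,0.26,0.26,0.26,0.26,0.26,0.26,0.26]

```text
t: 17.3
position: [0.5355, -0.0064, 0.067]
tool_rot: [-3.141, 0.023, -0.0]
wrist_force: [0.4, 4.5, 0.1]
gripper_width: 0.257
```

Request:
servo_tool:
  dp:
    - [0,0.0015,0]
    - [0,0.003,0]
  yaw: [0,0]
  gripper: [0.26,0.26]

```text
t: 17.55
position: [0.5354, -0.0094, 0.067]
tool_rot: [-3.141, 0.023, -0.0]
wrist_force: [1.1, 5.6, -0.2]
gripper_width: 0.257
```

Request:
servo_tool:
  dp:
    - [0,-0.003,0]
    - [0,-0.006,0]
    - [0,-0.009,0]
    - [0,-0.0105,0]
    - [0,-0.012,0]
    - [0,-0.0135,0]
  yaw: [0,0,0,0,0,0]
  gripper: [0.26,0.26,0.26,0.26,0.26,0.26]

```text
t: 18.3
position: [0.5355, 0.003, 0.067]
tool_rot: [3.141, -0.025, -0.0]
wrist_force: [-0.4, -5.2, 1.1]
gripper_width: 0.263
```

Request:
servo_tool:
  dp:
    - [0,-0.0015,0]
    - [0,-0.003,0]
  yaw: [0,0]
  gripper: [0.26,0.26]

```text
t: 18.55
position: [0.5356, 0.006, 0.0669]
tool_rot: [3.141, -0.025, -0.0]
wrist_force: [0.2, -6.0, -0.0]
gripper_width: 0.26
```

The pull is 4.5–6.0 N both ways with almost no vertical load (mean about 5.3 N, so a press of about 3.4 N). That is on target, so I'm withdrawing.

Request:
servo_tool:
  dp:
    - [0,0.003,0]
    - [0,0.003,0]
    - [0,0.003,0]
    - [0,0.003,-0.03]
    - [0,0.003,-0.08]
    - [0,0.003,-0.13]
    - [0,0.06,-0.16]
    - [0,0.12,-0.16]
    - [0,0.18,-0.16]
    - [0,0.24,-0.16]
    - [0,0.24,-0.16]
    - [0,0.24,-0.16]
  yaw: [0,0,0,0,0,0,0,0,0,0,0,0]
  gripper: [0.4,0.6,0.6,0.6,0.6,0.6,0.6,0.6,0.6,0.6,0.6,0.6]

```text
t: 20.05
position: [0.532, -0.2329, 0.2268]
tool_rot: [-3.141, 0.024, 0.0]
wrist_force: [-0.2, 1.3, 0.1]
gripper_width: 0.601
```

```bash
python3 - <<'E'
from workcell import cams,bot
import cv2,numpy as np
o=[]
for n,(a,b,c,d) in(("top",(170,300,135,365)),("side",(140,310,230,390))):
    im=cams.camera(n)["img"][a:b,c:d,::-1]; o.append(np.clip(cv2.resize(im,(390,390*(b-a)//(d-c)) if n=="side" else (400,226),interpolation=3).astype(float)*1.5,0,255).astype(np.uint8))
h=max(map(len,o));cv2.imwrite("pics/g3.png",np.hstack([np.pad(i,((0,h-len(i)),(0,0),(0,0))) for i in o]))
s=bot.read_state();print(s["t"],s["position"],s["wrist_force"])
E
```

```text
20.15 [ 0.53227505 -0.23210813  0.22701134] [ 0.17257808 -0.04826909 -0.73332129]
```

View pics/g3.png

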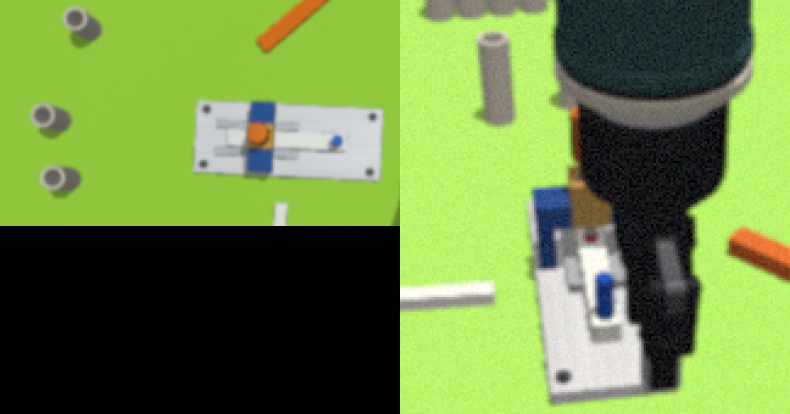

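The driver handle (258,134) sits upright over the bush, the block lies in line in its guides with its knob at (336,142), and the tubes haven't moved. Handing in.

```bash
python3 -c "
from workcell import bot
print(bot.close_job())"
```

```text
the job is handed in; nothing more can be done
None
```

The screw is set so the block drags at about 5.3 N, close to the 5 N asked for, and I handed the job in at about 20 s. No verdict came back.

- **Setting:** I turned the driver about 2.8 rad clockwise in one grip, then slid the block to and fro by its knob. No further adjustment was needed.
- **Check that failed:** with the knob gripped, the pull read 7–10 N one moment and 3–4 N the next. The grip was pushing down on the block or lifting its end. Allowing for that vertical load, these readings gave a press of about 3 N.
- **Last check:** pushing with the fingers slightly open and almost no vertical load, the pull read 4.5 and 5.6 N one way, 5.2 and 6.0 N the other. That is a press of about 3.4 N. It is an estimate from the assumed 0.6 friction; over the stated friction range it stays within 1.5 to 7.5 N.
- **Sideways load:** while turning, the driver bore on the bush with up to about 9 N, so I shifted the tool about 1 mm to ease it.
- **Final pictures:** they show the driver upright in the screw, the block in line in its guides and the tubes where they were. The arm was clear of everything. The can was out of the final crops, but the arm never went near it.

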